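# Find the full tin of silver by weight and hold it over the melting dish

### The job

Two tins that look alike stand at the front of the bench: one is full of silver offcuts, the other is nearly empty. Lift each in turn well clear of the bench to feel which is heavier, putting the lighter one back upright where it stood, and finish holding the heavier one level and still about 10 cm above the middle of the beige melting dish beside them, without letting go of it. Leave the dish, the pen, the pliers and the loupe where they are.

Things in the scene. Friction and masses are not known exactly. Their poses are not given: they have to be found in the camera images.
- tin_a_center (a point): one of two like silvery-white round tins: body 56 mm across, lid 60 mm across on the upper 8 mm, 27 mm high overall, lid fixed shut. The point is its centre, 13.5 mm above its underside. Either tin may be the full one: full 300 to 435 g, nearly empty 55 to 115 g; looks and name do not tell ('heavier' and 'lighter' in any rules mean the full and the nearly empty tin's centre)
- tin_b_center (a point): one of two like silvery-white round tins: body 56 mm across, lid 60 mm across on the upper 8 mm, 27 mm high overall, lid fixed shut. The point is its centre, 13.5 mm above its underside. Either tin may be the full one: full 300 to 435 g, nearly empty 55 to 115 g; looks and name do not tell ('heavier' and 'lighter' in any rules mean the full and the nearly empty tin's centre)
- dish_rim (a point): beige glazed round melting dish (shallow bowl), 76 mm across, 27 mm high, standing at the front of the bench by the tins (tall machines stand behind and to the left). The point is the middle of its mouth, level with the rim
- marker_center (a point): white and blue marker pen lying on the bench, 135 mm long along its y, 16 mm thick; the point is its centre; a bystander, not to be moved
- cutter_center (a point): red-handled side cutters lying on the bench, 150 mm long along their y, 49 mm wide, 12 mm thick; the point is their centre; a bystander, not to be moved
- loupe_center (a point): small folding loupe, 24 x 36 x 17 mm, lying on the bench; the point is its centre; a bystander, not to be moved
Mind the look-alikes: they are no part of the job. Leave any purple or yellow look-alike of the part that bears tin_b_center alone.

How it is judged:
By the outcome, as a careful person would: the job done as asked, in the order asked, and still so for the second after the job is handed in, while the arm keeps its last pose, push and grip.
It also fails if it takes over 64 s, if anything falls off the work surface, if the arm or the gripper's body presses on something with over 40 N, if the wrist force passes 120 N, or if a joint passes its speed limit or range.

### The arm

A 6-joint arm with a two-finger parallel gripper is mounted at the origin on a cart in front of the work surface, level with it; the furniture and walls round the work are solid. World frame = base frame: x ahead of the robot, y to its left, z up, the work surface at z = 0. Lengths are in m, angles in degrees, forces in N, time in s.
With the tool pointing down it reaches from about 0.325 to 0.875 m from the base axis. Payload 4.4 kg.
Tool frame: the origin (TCP) lies on the centre line of the jaws, within the pads' length; the fingertips stand robot.tips_ahead ahead of it and the grasp point (between the pads) is the TCP (robot.tips_ahead is the distance from the TCP to the fingertips, in m); y points along the fingers, z is the direction in which the jaws open and shut, and the axes are right-handed (so a half turn about y gives the same grasp; the last joint's range is limited). The gripper opens to 85 mm and grips with 20 to 120 N. Pads are 22 mm wide; open, the fingers measure 114 mm over their backs; the gripper's body (76 mm by 85 mm) begins 54 mm behind the grasp point. The pads swing forward as they close: fully open they stand 13 mm farther back than shut.
Start: joints at [-76.404, 11.837, 88.321, -0, 79.842, -8.623], TCP at [0.217, -0.532, 0.25] pointing down, gripper open.
Joint ranges: [-156.59, 156.59], [-49.26, 127.26], [12.9, 141.05], [-63.56, 243.56], [4.71, 150.69], [-161.64, 161.64]. Speed limits (degrees/s): [159.86, 159.86, 180, 180, 180, 180].

### API

Orientations are given as a 3x3 rotation matrix whose columns are the frame's x, y, z axes.
In Python, from bench import robot gives the robot as it stands.
- The arm moves only by the shell command python3 -m jog 'ROWS'. ROWS is JSON, a list of rows, each a list of 3 entries, a list of its own where there are three numbers: the opening, from -1 (shut) to 1 (fully open), so that 0 is half open, then the shift along the tool's x, y, z in mm, then the turn about the tool's y in degrees. A call has 1 to 12 rows; each row shifts and turns the commanded pose from where the row before left it, along the tool's axes as they then stand; what a row does not reach is not made up. A row lasts 1/8 s, in which the tool goes at most 62.5 mm and 10.7 degrees, less where a joint would pass 70% of its speed; a pose out of reach is approached as far as the arm can. A call with a gripper value outside its range is refused whole. The fingers move at their own pace and stop on an object; the grip force is fixed at half the most. Time passes only in rows, so rows that do not move let the fingers close. It gives the time, the measured TCP pose, the force and the opening at its end, in the units of the state.
- robot.sense(): the state, without advancing time (a new reading comes with each control period).
- robot.get_image(name): name is "scene" or "top"; returns a dict with "img" (480x640x3 uint8, red, green, blue), "intrinsics" (3x3 intrinsics, pixels), "R" (3x3) and "t" (3): a world point X has camera coordinates R X + t. Camera axes: x right, y down, z forward; pixel columns grow to the right and rows downward; lengths in m; the calibration is good to about 2 mm. A picture is of the moment at which its call begins. There is no depth.
- robot.sign_off(): hands the job in, once; it reports no verdict.
The state is a dict: "clock": time; "qpos": joint angles; "dq": joint speeds; "tau": joint torques, N m; "tcp_pos": TCP position; "tool_rot": TCP orientation; "ft_force": force on the tool from outside, world axes, zero at the start; "moment": the same for the moment, N m; "opening": finger opening in m.
Only numpy, scipy, OpenCV 4.12 (cv2) and the standard library are available. Lean on these libraries where they do the work, as an engineer would, in place of code of your own. Each camera call takes 0.05 s, during which the arm holds its last target. There are 200 camera calls.

## Working session

There is one attempt and no reset: what is moved stays moved. The work goes in short steps, Python scripts to look and compute and a shell command to move; the robot and the scene stay as the last step left them, time stands still between calls to the robot, and variables do not carry over. Pictures are saved under pics/ and viewed, about 8 in all and at most 12, crops included, and the job is handed in when it is done.

```bash
mkdir -p pics
python3 - <<'E'
from bench import robot
import cv2
print(robot.tips_ahead); s=robot.sense(); print(s)
for n in("scene","top"):
    d=robot.get_image(n); cv2.imwrite(f"pics/{n}0.png",d["img"][...,::-1]); print(n,d["intrinsics"],d["R"],d["t"])
E
```

```text
0.019
{'clock': 0.0, 'qpos': array([-7.64031328e+01,  1.18861717e+01,  8.84067726e+01,  2.01046421e-04,
        7.98401240e+01, -8.62052670e+00]), 'dq': array([ 0.05106077, -0.08670275,  0.0964062 , -0.0496961 , -0.00030896,
       -0.09830608]), 'tau': array([ 7.24782021e-04, -3.83031142e+01, -2.91594833e+01, -2.09448249e-04,
        1.04543977e-02, -8.50079772e-06]), 'tcp_pos': array([ 0.21726202, -0.53159438,  0.24909031]), 'tool_rot': array([[-9.25756168e-01, -5.42631982e-04,  3.78120646e-01],
       [-3.78120872e-01,  2.25820039e-03, -9.25753480e-01],
       [-3.51528746e-04, -9.99997303e-01, -2.29572342e-03]]), 'ft_force': array([ 0.33305116, -0.58288192,  0.51319575]), 'moment': array([0.02732687, 0.0365949 , 0.01738153]), 'opening': 0.08583676605069011}
scene [[608.11346637   0.         325.04852439]
 [  0.         608.11346637 233.22519148]
 [  0.           0.           1.        ]] [[ 0.89573266 -0.4441476   0.01989747]
 [-0.26068772 -0.56094131 -0.78573963]
 [ 0.36014569  0.69862562 -0.61823727]] [-0.53022506  0.16139776  1.10974441]
top [[466.64401465   0.         320.61622179]
 [  0.         466.64401465 239.29463422]
 [  0.           0.           1.        ]] [[-0.00332823 -0.99998644 -0.0040054 ]
 [-0.97625807  0.00411672 -0.21657153]
 [ 0.21658508  0.0031895  -0.97625854]] [-0.0361709   0.5883313   0.96339982]
```

View pics/top0.png

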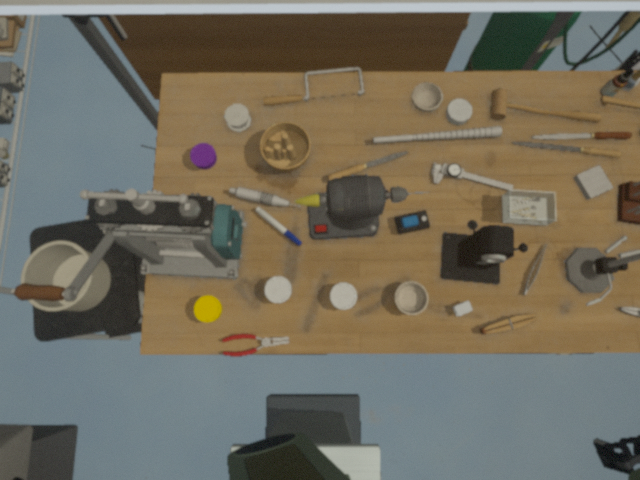

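View pics/scene0.png

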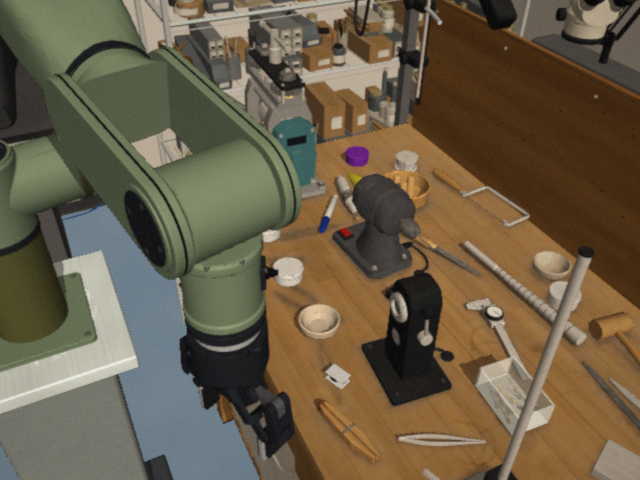

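Top view: the candidate tins are the white ones at the front (278,290) and (343,296). The white ones at the back (237,117) and (459,110), the purple (203,155) and the yellow (207,308) could be mistaken for them. The dish could be the front one (411,298) or the back one (427,96). By the description I choose the front tins (278,290) and (343,296) and the front dish (411,298). Pen is at (277,225), pliers at (255,344), loupe at (460,308). Next, a close crop.

```bash
cat > h.py <<'E'
import numpy as np
def ray(d,u,v,z):
    R,t,K=map(np.array,(d["R"],d["t"],d["intrinsics"]))
    c=-R.T@t; r=R.T@np.linalg.solve(K,[u,v,1.]); return c+r*(z-c[2])/r[2]
def proj(d,X):
    p=np.array(d["intrinsics"])@(np.array(d["R"])@X+d["t"]); return p[:2]/p[2]
E
python3 - <<'E'
from bench import robot
import cv2,numpy as np
from h import *
d=robot.get_image("top"); im=d["img"][...,::-1]
x0,y0=190,250
c=cv2.resize(im[y0:y0+110,x0:x0+160*2-30],None,fx=2.75,fy=2.75,interpolation=cv2.INTER_CUBIC)
for n,u,v,r,z in(("A",278,289,.03,.027),("B",343,295.5,.03,.027),("dish",411,297,.038,.027)):
    X=ray(d,u,v,z); print(n,X)
    P=np.array([proj(d,X+r*np.array([np.cos(a),np.sin(a),0])) for a in np.linspace(0,6.283,60)])
    cv2.polylines(c,[np.int32((P-[x0,y0]+.5)*2.75)],True,(0,0,255),1)
cv2.imwrite("pics/crop1.png",c)
E
```

```text
A [0.4832144  0.05726312 0.027     ]
B [ 0.46819616 -0.08763678  0.027     ]
dish [ 0.46430873 -0.23865242  0.027     ]
```

View pics/crop1.png

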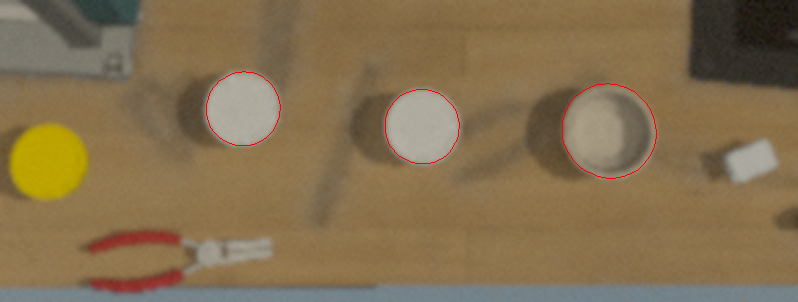

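The red circles drawn at the measured positions sit on the rims of both front tins and the front dish, so the choice holds. A is at (0.483, 0.057), B at (0.468, -0.088) and the dish at (0.464, -0.239). I start with B and keep the present tool heading.

```bash
cat > to.py <<'E'
import sys,numpy as np
from bench import robot
s=robot.sense(); t=np.array([float(a) for a in sys.argv[1:4]])
print("tool mm",np.round(s["tool_rot"].T@(t-s["tcp_pos"])*1e3,1),"tcp",s["tcp_pos"].round(4),"F",s["ft_force"].round(2),"open",round(s["opening"],4),"tilt",s["tool_rot"][:,1].round(4),"t",s["clock"])
E
python3 -m jog '[[1,[-33,0,-26],0],[1,[-33,0,-26],0],[1,[-33,0,-26],0],[1,[-33,0,-26],0],[1,[-33,0,-26],0],[1,[-33,0,-26],0],[1,[-33,0,-26],0],[1,[-33,0,-26],0],[1,[-33,0,-26],0],[1,[-33,0,-26],0],[1,[-33,0,-26],0],[1,[0,0,0],0]]'
python3 -m jog '[[1,[0,0,0],0],[1,[0,0,0],0]]'; python3 to.py 0.468 -0.088 0.021
```

```text
clock: 1.65
tcp_pos: [0.4459, -0.1281, 0.25]
tool_rot: [[-0.924, -0.0, 0.382], [-0.382, 0.001, -0.924], [0.0, -1.0, -0.001]]
ft_force: [-0.5, -0.8, -0.9]
opening: 0.0852
clock: 1.9
tcp_pos: [0.4448, -0.1312, 0.2501]
tool_rot: [[-0.926, -0.0, 0.377], [-0.377, -0.0, -0.926], [0.0, -1.0, 0.0]]
ft_force: [-0.2, 0.6, -0.6]
opening: 0.085
tool mm [-37.8 229.1 -31.3] tcp [ 0.4448 -0.1312  0.2501] F [-0.23  0.61 -0.59] open 0.085 tilt [-5.e-04 -2.e-04 -1.e+00] t 1.9
```

```bash
python3 -m jog '[[1,[-19,0,-15.5],0],[1,[-19,0,-16],0],[1,[0,35,0],0],[1,[0,35,0],0],[1,[0,35,0],0],[1,[0,35,0],0],[1,[0,0,0],0],[1,[0,0,0],0],[1,[0,0,0],0]]'; python3 to.py 0.468 -0.088 0.021
python3 - <<'E'
from bench import robot
import cv2
d=robot.get_image("top"); im=d["img"][...,::-1]
a=cv2.resize(im[180:360,230:470],(800,600),interpolation=cv2.INTER_CUBIC)
cv2.imwrite("pics/a1.png",a)
E
```

```text
clock: 3.02
tcp_pos: [0.4701, -0.0876, 0.1122]
tool_rot: [[-0.926, 0.004, 0.378], [-0.378, -0.001, -0.926], [-0.003, -1.0, 0.003]]
ft_force: [0.3, 0.3, 0.4]
opening: 0.0853
tool mm [ 2.3 91.2 -0.7] tcp [ 0.4701 -0.0876  0.1122] F [0.33 0.3  0.38] open 0.0853 tilt [ 0.0037 -0.0014 -1.    ] t 3.025
```

View pics/a1.png

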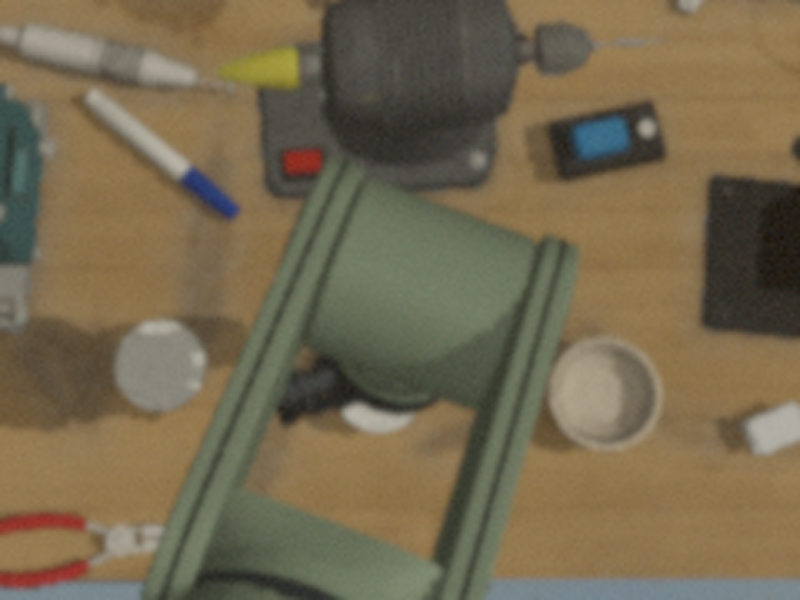

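The arm is square over tin B, the white lid showing at (375,415) in the crop. The dish (605,392) and tin A (160,365) are clear. I descend and grip.

```bash
python3 -m jog '[[1,[1,23,0],0],[1,[1,23,0],0],[1,[0,20,-0.5],0],[1,[0,14,0],0],[1,[0,10,0],0],[1,[0,0,0],0],[1,[0,0,0],0],[1,[0,0,0],0]]'; python3 to.py 0.468 -0.088 0.021
python3 -m jog '[[-0.3,[0,0,0],0],[-1,[0,0,0],0],[-1,[0,0,0],0],[-1,[0,0,0],0],[-1,[0,0,0],0],[-1,[0,0,0],0],[-1,[0,0,0],0]]'; python3 to.py 0.468 -0.088 0.021
```

```text
clock: 4.08
tcp_pos: [0.4672, -0.0873, 0.021]
tool_rot: [[-0.926, 0.001, 0.378], [-0.378, -0.001, -0.926], [-0.001, -1.0, 0.001]]
ft_force: [-0.2, 1.0, -0.3]
opening: 0.0853
tool mm [-0.5 -0.   1. ] tcp [ 0.4672 -0.0873  0.021 ] F [-0.23  0.96 -0.32] open 0.0853 tilt [ 1.4e-03 -6.0e-04 -1.0e+00] t 4.075
clock: 4.95
tcp_pos: [0.4668, -0.087, 0.0212]
tool_rot: [[-0.926, 0.0, 0.378], [-0.378, 0.0, -0.926], [-0.0, -1.0, -0.0]]
ft_force: [-1.7, 0.4, 7.0]
opening: 0.0585
tool mm [-0.7  0.2  1.4] tcp [ 0.4668 -0.087   0.0212] F [-1.67  0.36  6.98] open 0.0585 tilt [ 3.e-04  1.e-04 -1.e+00] t 4.95
```

```bash
python3 -m jog '[[-1,[0,-4,0],0],[-1,[0,-10,0],0],[-1,[0,-18,0],0],[-1,[0,-20,0],0],[-1,[0,-20,0],0],[-1,[0,-18,0],0],[-1,[0,-10,0],0],[-1,[0,0,0],0],[-1,[0,0,0],0],[-1,[0,0,0],0],[-1,[0,0,0],0],[-1,[0,0,0],0]]'
for i in 1 2 3; do python3 -m jog '[[-1,[0,0,0],0]]' | grep -E 'force|open'; done; python3 to.py 0.468 -0.088 0.021
python3 - <<'E'
from bench import robot
import cv2
d=robot.get_image("scene"); im=d["img"][...,::-1]
cv2.imwrite("pics/b1.png",cv2.resize(im[130:370,160:480],(800,600),interpolation=cv2.INTER_CUBIC))
E
```

```text
clock: 6.45
tcp_pos: [0.4664, -0.087, 0.12]
tool_rot: [[-0.926, -0.001, 0.378], [-0.378, 0.0, -0.926], [0.0, -1.0, -0.0]]
ft_force: [0.0, 0.1, -4.2]
opening: 0.0578
ft_force: [-0.2, -0.3, -4.1]
opening: 0.0579
ft_force: [0.2, 0.3, -3.5]
opening: 0.058
ft_force: [0.3, 0.9, -4.3]
opening: 0.0582
tool mm [-1.  99.3  1.4] tcp [ 0.4666 -0.0871  0.1203] F [ 0.33  0.89 -4.25] open 0.0582 tilt [ 0. -0. -1.] t 6.825
```

View pics/b1.png

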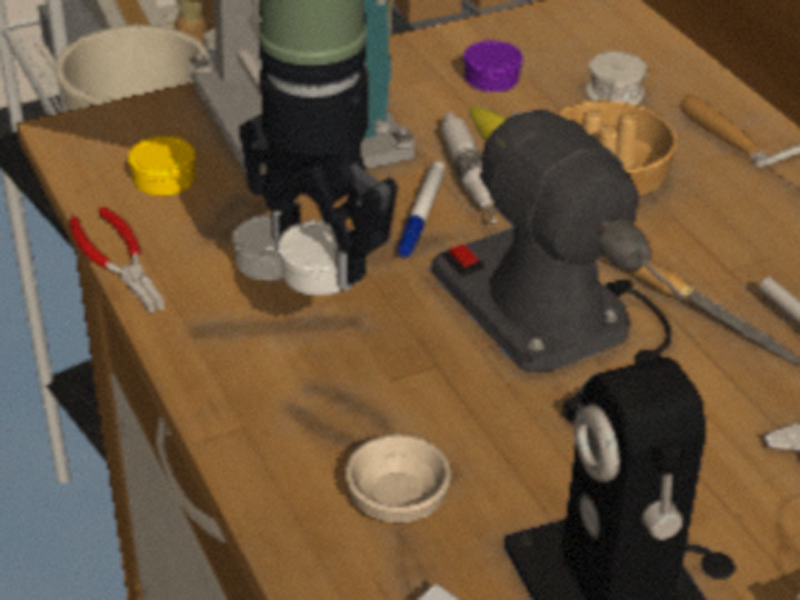

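Tin B hangs level in the jaws at crop (315,258), with tin A behind it at (258,248). The load of about 4 N makes B the full tin. I set it back upright at its spot, then feel A.

```bash
python3 -m jog '[[-1,[0,12,0],0],[-1,[0,20,0],0],[-1,[0,20,0],0],[-1,[0,20,0],0],[-1,[0,15,0],0],[-1,[0,7,0],0],[-1,[0,3,0],0],[-1,[0,1,0],0],[-1,[0,0.5,0],0],[-1,[0,0,0],0],[-1,[0,0,0],0]]'; python3 to.py 0.468 -0.088 0.021
```

```text
clock: 8.25
tcp_pos: [0.4668, -0.0871, 0.0221]
tool_rot: [[-0.926, 0.001, 0.378], [-0.378, -0.0, -0.926], [-0.001, -1.0, 0.0]]
ft_force: [-0.7, -0.1, -3.2]
opening: 0.0579
tool mm [-0.8  1.1  1.3] tcp [ 0.4668 -0.0871  0.0221] F [-0.68 -0.07 -3.25] open 0.0579 tilt [ 7.e-04 -2.e-04 -1.e+00] t 8.25
```

Still hanging by a hair, so I ease down to contact and release.

```bash
python3 -m jog '[[-1,[0,0.6,0],0],[-1,[0,0.6,0],0],[-1,[0,0,0],0],[-1,[0,0,0],0]]'; python3 to.py 0.468 -0.088 0.021
```

```text
clock: 8.75
tcp_pos: [0.4667, -0.0871, 0.0212]
tool_rot: [[-0.926, 0.0, 0.378], [-0.378, -0.0, -0.926], [-0.0, -1.0, 0.0]]
ft_force: [-3.6, 1.2, 4.7]
opening: 0.0581
tool mm [-0.8  0.2  1.3] tcp [ 0.4667 -0.0871  0.0212] F [-3.57  1.24  4.72] open 0.0581 tilt [ 2.e-04 -1.e-04 -1.e+00] t 8.75
```

```bash
python3 -m jog '[[0,[0,0,0],0],[1,[0,0,0],0],[1,[0,0,0],0],[1,[0,0,0],0],[1,[0,-8,0],0],[1,[0,-20,0],0],[1,[0,-30,0],0],[1,[0,-30,0],0],[1,[0,-20,0],0],[1,[0,0,0],0]]'
python3 -m jog '[[1,[-11,0,-20],0],[1,[-14,0,-26],0],[1,[-15,0,-27],0],[1,[-15,0,-27],0],[1,[-14.6,0,-27.3],0],[1,[0,0,0],0],[1,[0,0,0],0],[1,[0,0,0],0]]'; python3 to.py 0.483 0.057 0.021
python3 - <<'E'
from bench import robot
import cv2
d=robot.get_image("top"); im=d["img"][...,::-1]
cv2.imwrite("pics/a2.png",cv2.resize(im[180:360,190:430],(800,600),interpolation=cv2.INTER_CUBIC))
E
```

```text
clock: 10.0
tcp_pos: [0.4682, -0.0876, 0.1308]
tool_rot: [[-0.926, 0.005, 0.378], [-0.378, -0.002, -0.926], [-0.004, -1.0, 0.004]]
ft_force: [-0.2, 0.8, -0.3]
opening: 0.0853
clock: 11.0
tcp_pos: [0.4826, 0.0563, 0.1282]
tool_rot: [[-0.926, -0.001, 0.377], [-0.377, -0.0, -0.926], [0.001, -1.0, -0.0]]
ft_force: [-0.5, -0.4, -0.1]
opening: 0.0851
tool mm [ -0.8 107.2  -0.5] tcp [0.4826 0.0563 0.1282] F [-0.53 -0.37 -0.1 ] open 0.0851 tilt [-8.e-04 -2.e-04 -1.e+00] t 11.0
```

View pics/a2.png

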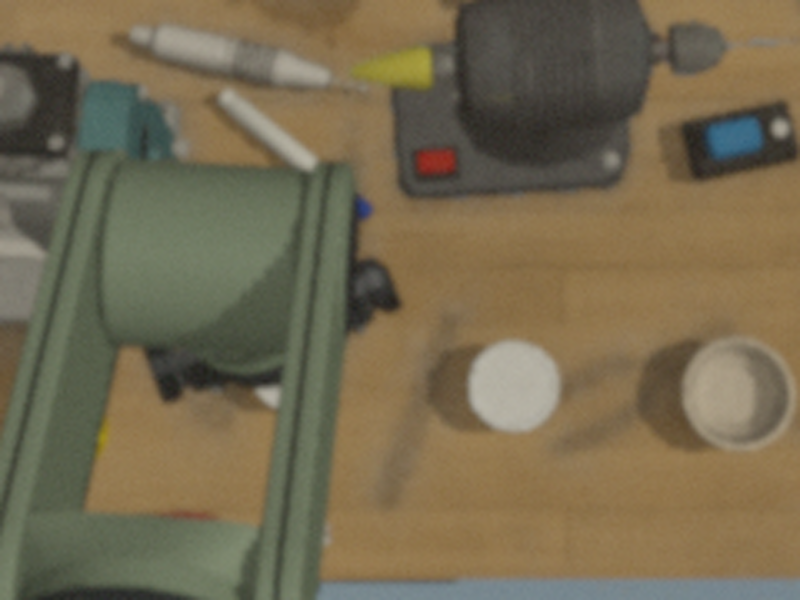

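Tin A's lid shows under the gripper at crop (268,395), and B stands back upright at (515,386). The forearm looks close to the mill at (120,120), so I check that clearance before descending.

Run:
```python
from bench import robot
import cv2
from h import *
d=robot.get_image("top"); s=robot.get_image("scene")
for uv in((243,206),(243,258),(240,277)):
    for z in(0.02,.1,.15,.2,.25,.3):
        X=ray(d,*uv,z); print(uv,z,X[:2].round(3),proj(s,X).round(0))
# forearm edges in the top image at assumed heights
for uv in((214,226),(296,229)):
    for z in(.25,.35,.45): print(uv,z,ray(d,*uv,z)[:2].round(3))
im=s["img"][...,::-1]
cv2.imwrite("pics/b2.png",cv2.resize(im[20:260,180:500],(800,600),interpolation=cv2.INTER_CUBIC))
```

```text
(243, 206) 0.02 [0.679 0.143] [331. 186.]
(243, 206) 0.1 [0.655 0.129] [325. 162.]
(243, 206) 0.15 [0.64 0.12] [322. 146.]
(243, 206) 0.2 [0.625 0.111] [317. 129.]
(243, 206) 0.25 [0.61  0.102] [313. 111.]
(243, 206) 0.3 [0.595 0.094] [308.  91.]
(243, 258) 0.02 [0.555 0.139] [284. 200.]
(243, 258) 0.1 [0.541 0.125] [280. 175.]
(243, 258) 0.15 [0.532 0.117] [277. 158.]
(243, 258) 0.2 [0.523 0.108] [273. 140.]
(243, 258) 0.25 [0.513 0.099] [270. 120.]
(243, 258) 0.3 [0.504 0.091] [266. 100.]
(240, 277) 0.02 [0.511 0.144] [265. 203.]
(240, 277) 0.1 [0.5  0.13] [261. 178.]
(240, 277) 0.15 [0.493 0.121] [259. 160.]
(240, 277) 0.2 [0.486 0.112] [256. 142.]
(240, 277) 0.25 [0.479 0.104] [253. 123.]
(240, 277) 0.3 [0.472 0.095] [250. 102.]
(214, 226) 0.25 [0.572 0.154]
(214, 226) 0.35 [0.547 0.13 ]
(214, 226) 0.45 [0.522 0.106]
(296, 229) 0.25 [0.566 0.005]
(296, 229) 0.35 [ 0.542 -0.   ]
(296, 229) 0.45 [ 0.517 -0.006]
```

View pics/b2.png

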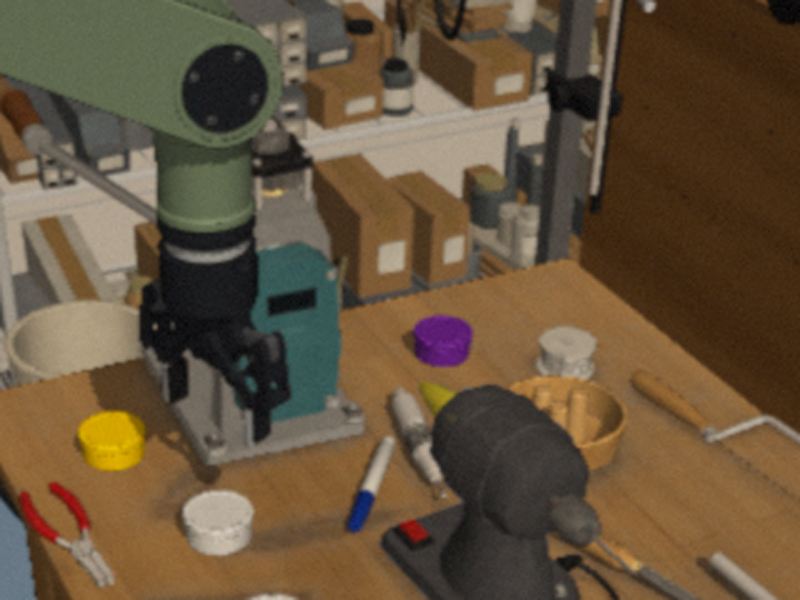

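Mill (crop 290,330): the teal box stays at x>0.53, y>0.11 and z<0.2, and its head at y>0.137. The forearm should stay 2 cm or more clear. I descend in two stages and watch the force.

```bash
python3 -m jog '[[1,[-0.4,20,-0.5],0],[1,[-0.4,20,0],0],[1,[0,20,0],0],[1,[0,0,0],0]]' | grep -E 'force|pos'; python3 -m jog '[[1,[0,16,0],0],[1,[0,12,0],0],[1,[0,0,0],0],[1,[0,0,0],0]]' | grep -E 'force|pos';  python3 to.py 0.483 0.057 0.021
```

```text
tcp_pos: [0.4818, 0.0576, 0.0672]
ft_force: [0.1, 1.1, 0.2]
tcp_pos: [0.4836, 0.0579, 0.0407]
ft_force: [-0.1, -0.1, 0.5]
tool mm [ 0.9 19.7  0.6] tcp [0.4836 0.0579 0.0407] F [-0.05 -0.08  0.5 ] open 0.0849 tilt [ 2.e-04 -0.e+00 -1.e+00] t 12.15
```

```bash
python3 -m jog '[[1,[0.5,11,0.5],0],[1,[0,8,0],0],[1,[0,0,0],0],[1,[0,0,0],0]]' | grep -E 'force|pos'
python3 -m jog '[[-0.3,[0,0,0],0],[-1,[0,0,0],0],[-1,[0,0,0],0],[-1,[0,0,0],0],[-1,[0,0,0],0],[-1,[0,0,0],0]]'
python3 -m jog '[[-1,[0,-4,0],0],[-1,[0,-10,0],0],[-1,[0,-18,0],0],[-1,[0,-20,0],0],[-1,[0,-20,0],0],[-1,[0,-18,0],0],[-1,[0,-10,0],0],[-1,[0,0,0],0],[-1,[0,0,0],0],[-1,[0,0,0],0],[-1,[0,0,0],0],[-1,[0,0,0],0]]'
for i in 1 2 3; do python3 -m jog '[[-1,[0,0,0],0]]' | grep -E 'force|open'; done; python3 to.py 0.483 0.057 0.021
python3 - <<'E'
from bench import robot
import cv2
d=robot.get_image("scene"); im=d["img"][...,::-1]
cv2.imwrite("pics/b3.png",cv2.resize(im[130:370,160:480],(800,600),interpolation=cv2.INTER_CUBIC))
E
```

```text
tcp_pos: [0.4831, 0.0573, 0.0215]
ft_force: [0.2, -0.3, -0.2]
clock: 13.4
tcp_pos: [0.4837, 0.0573, 0.0225]
tool_rot: [[-0.926, 0.001, 0.378], [-0.378, 0.0, -0.926], [-0.001, -1.0, 0.0]]
ft_force: [-1.5, 0.8, 5.0]
opening: 0.0581
clock: 14.9
tcp_pos: [0.4829, 0.0572, 0.1213]
tool_rot: [[-0.926, -0.001, 0.378], [-0.378, 0.0, -0.926], [0.001, -1.0, -0.0]]
ft_force: [-0.0, -0.3, -1.1]
opening: 0.0579
ft_force: [-0.0, -0.3, -1.5]
opening: 0.058
ft_force: [-0.1, 0.3, -0.9]
opening: 0.058
ft_force: [-0.3, -0.5, -1.0]
opening: 0.0581
tool mm [  0.2 100.6   0.2] tcp [0.4832 0.0572 0.1216] F [-0.31 -0.53 -1.04] open 0.0581 tilt [ 1.e-04  0.e+00 -1.e+00] t 15.275
```

View pics/b3.png

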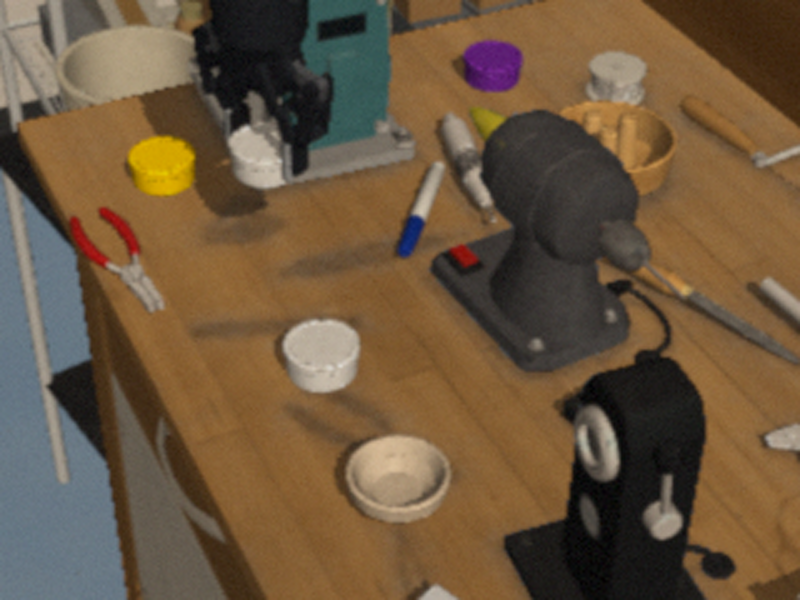

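Tin A is held in the air at (262,155), and B stands upright at (321,355). A weighs about 1.1 N against B's 4.1 N, so A is the lighter. I put it back.

```bash
python3 -m jog '[[-1,[0,12,0],0],[-1,[0,20,0],0],[-1,[0,20,0],0],[-1,[0,20,0],0],[-1,[0,15,0],0],[-1,[0,7,0],0],[-1,[0,3,0],0],[-1,[0,1,0],0],[-1,[0,0.5,0],0],[-1,[0,0.6,0],0],[-1,[0,0,0],0],[-1,[0,0,0],0]]'; python3 to.py 0.483 0.057 0.021
```

```text
clock: 16.82
tcp_pos: [0.4832, 0.0572, 0.0226]
tool_rot: [[-0.926, 0.0, 0.378], [-0.378, -0.0, -0.926], [-0.0, -1.0, 0.0]]
ft_force: [-0.3, 0.9, -0.5]
opening: 0.0583
tool mm [0.3 1.6 0.1] tcp [0.4832 0.0572 0.0226] F [-0.32  0.94 -0.53] open 0.0583 tilt [ 3.e-04 -0.e+00 -1.e+00] t 16.825
```

```bash
python3 -m jog '[[-1,[0,0.6,0],0],[-1,[0,0,0],0],[-1,[0,0,0],0]]'|grep -E 'pos|force'
python3 -m jog '[[0,[0,0,0],0],[1,[0,0,0],0],[1,[0,0,0],0],[1,[0,0,0],0],[1,[0,-8,0],0],[1,[0,-20,0],0],[1,[0,-30,0],0],[1,[0,-30,0],0],[1,[0,-20,0],0],[1,[0,0,0],0]]'
python3 -m jog '[[1,[11,0,20],0],[1,[14,0,26],0],[1,[15,0,27],0],[1,[15,0,27],0],[1,[14.6,0,27.3],0],[1,[0,0,0],0],[1,[0,0,0],0],[1,[0,0,0],0]]'
python3 - <<'E'
from bench import robot
from h import *
import cv2
d=robot.get_image("top"); im=d["img"][...,::-1]
c=cv2.resize(im[200:350,200:400],None,fx=4,fy=4,interpolation=cv2.INTER_CUBIC)
for x,y in((.4832,.0573),(.4682,-.0876)):
    P=np.array([proj(d,np.array([x+.03*np.cos(a),y+.03*np.sin(a),.027])) for a in np.linspace(0,6.283,60)])
    cv2.polylines(c,[np.int32((P-[200,200]+.5)*4)],True,(0,0,255),1)
cv2.imwrite("pics/a3.png",c)
E
python3 to.py 0.468 -0.088 0.021
```

```text
tcp_pos: [0.4832, 0.0572, 0.0225]
ft_force: [-2.6, -0.6, 5.4]
clock: 18.45
tcp_pos: [0.4849, 0.0571, 0.1321]
tool_rot: [[-0.926, 0.005, 0.378], [-0.378, -0.0, -0.926], [-0.005, -1.0, 0.002]]
ft_force: [-0.2, 0.4, 0.2]
opening: 0.0852
clock: 19.45
tcp_pos: [0.4665, -0.0859, 0.1294]
tool_rot: [[-0.925, -0.001, 0.379], [-0.379, 0.001, -0.925], [0.001, -1.0, -0.001]]
ft_force: [-0.0, 0.6, 0.3]
opening: 0.0854
tool mm [ -0.5 108.6   2.5] tcp [ 0.4667 -0.0859  0.1296] F [-0.34  1.09 -0.36] open 0.0854 tilt [-5.e-04  4.e-04 -1.e+00] t 19.5
```

View pics/a3.png

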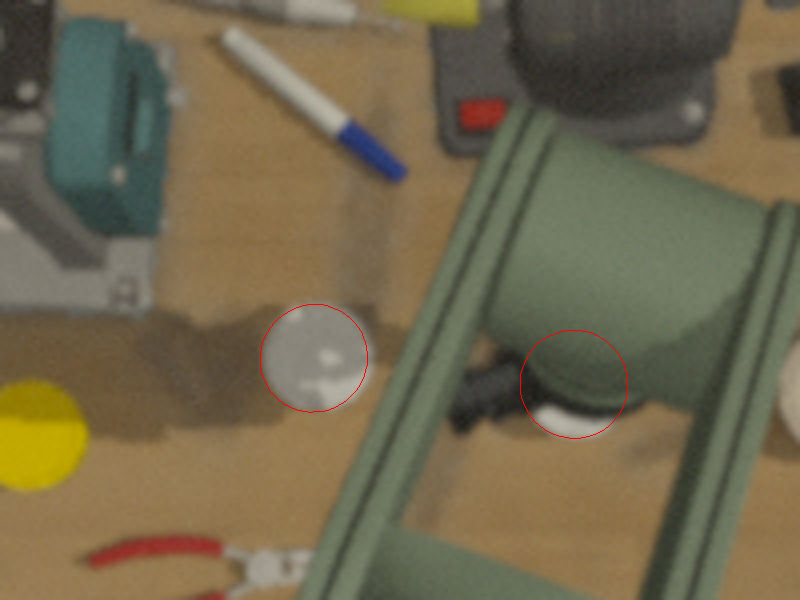

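Tin A stands upright back on its original spot, its lid filling the red circle at (314,358). B's visible edge fits its circle at (574,384). Now I take B.

```bash
python3 -m jog '[[1,[0,22,1],0],[1,[0,22,0.8],0],[1,[0,22,0],0],[1,[0,18,0],0],[1,[0,14,0],0],[1,[0,10,0],0],[1,[0,0,0],0],[1,[0,0,0],0],[1,[0,0,0],0]]'|grep -E 'pos|force'; python3 to.py 0.468 -0.088 0.021
python3 -m jog '[[-0.3,[0,0,0],0],[-1,[0,0,0],0],[-1,[0,0,0],0],[-1,[0,0,0],0],[-1,[0,0,0],0],[-1,[0,0,0],0]]'
python3 -m jog '[[-1,[0,-4,0],0],[-1,[0,-10,0],0],[-1,[0,-18,0],0],[-1,[0,-20,0],0],[-1,[0,-20,0],0],[-1,[0,-20,0],0],[-1,[0,-14,0],0],[-1,[0,-9,0],0],[-1,[0,0,0],0],[-1,[0,0,0],0],[-1,[0,0,0],0]]'; python3 to.py 0.464 -0.239 0.138
```

```text
tcp_pos: [0.4681, -0.0888, 0.0226]
ft_force: [0.3, -0.6, 0.2]
tool mm [-0.2  1.6 -0.8] tcp [ 0.4681 -0.0888  0.0226] F [ 0.3  -0.62  0.2 ] open 0.0857 tilt [ 1.4e-03 -5.0e-04 -1.0e+00] t 20.625
clock: 21.38
tcp_pos: [0.4677, -0.0885, 0.0228]
tool_rot: [[-0.926, 0.0, 0.378], [-0.378, 0.0, -0.926], [-0.0, -1.0, -0.0]]
ft_force: [-2.3, 1.3, 6.8]
opening: 0.0579
clock: 22.75
tcp_pos: [0.4669, -0.0884, 0.136]
tool_rot: [[-0.926, -0.002, 0.378], [-0.378, 0.001, -0.926], [0.001, -1.0, -0.001]]
ft_force: [-0.1, 0.6, -3.6]
opening: 0.0578
tool mm [ 59.6  -2.1 138.4] tcp [ 0.4669 -0.0884  0.136 ] F [-0.07  0.56 -3.64] open 0.0578 tilt [-1.7e-03  7.0e-04 -1.0e+00] t 22.75
```

```bash
python3 -m jog '[[-1,[3,0,7],0],[-1,[6,0,14],0],[-1,[8,0,18],0],[-1,[8,-1,19],0],[-1,[8,-1,19],0],[-1,[8,0,19],0],[-1,[7,0,17],0],[-1,[6,0,13],0],[-1,[4,0,9],0],[-1,[2,0,3],0],[-1,[0,0,0],0],[-1,[0,0,0],0]]'
python3 -m jog '[[-1,[0,0,0],0],[-1,[0,0,0],0],[-1,[0,0,0],0],[-1,[0,0,0],0]]'|grep force;python3 to.py 0.464 -0.239 0.138
python3 - <<'E'
from bench import robot
import cv2
for n,f in(("scene","s9"),):
    d=robot.get_image(n); cv2.imwrite(f"pics/{f}.png",cv2.resize(d["img"][130:370,160:480,::-1],(800,600)))
E
```

```text
clock: 24.25
tcp_pos: [0.4641, -0.2384, 0.1388]
tool_rot: [[-0.926, -0.0, 0.379], [-0.379, 0.0, -0.926], [0.0, -1.0, -0.001]]
ft_force: [0.8, -0.0, -4.3]
opening: 0.0582
ft_force: [0.3, -0.9, -3.5]
tool mm [ 0.2  0.9 -0. ] tcp [ 0.4642 -0.239   0.1389] F [ 0.28 -0.95 -3.55] open 0.0584 tilt [ 0.  0. -1.] t 24.75
```

View pics/s9.png

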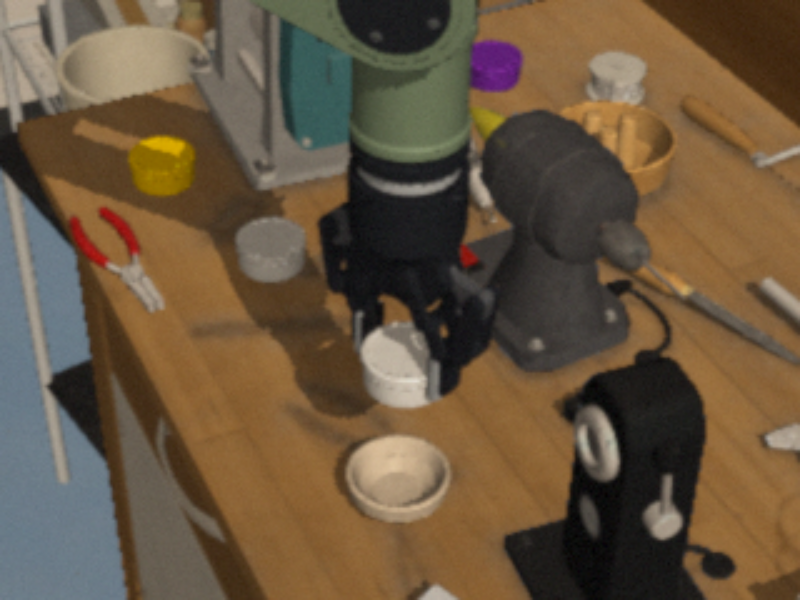

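Tin B is held level at (405,365) above the dish (398,478). The dish, pliers and tin A (270,248) have not moved. Handing in.

```bash
python3 -c "
from bench import robot
print(robot.sign_off())"
```

```text
the job is handed in; nothing more can be done
None
```

I lifted both tins about 10 cm to feel their weight. The full one (tin B, the one nearer the dish) pulled about 4 N and the nearly empty one (tin A) about 1.1 N. I handed in at about 25 s on the robot's clock. It reports no verdict.

- **Lighter tin:** it is upright on its original spot, within about 1 mm in the top view.
- **Heavier tin:** I lifted it first, so I set it back on its spot while I felt the other, then picked it up again. It is now held level and still above the middle of the dish, at TCP (0.464, -0.239, 0.139). By calculation, its centre is about 10 cm above the rim.
- **Dish and bystanders:** the dish and pliers look unmoved in the last picture. The pen is mostly hidden behind the gripper there and the loupe is only partly in view. The pen was in place in the picture before that, and the arm went near neither.
- **Forces:** the readings I took peaked at about 7 N, well under the limits. I did not see the force between readings.

No check failed or disagreed.

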